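Wedge a gel cassette against its gasket for a leak check

TASK

Get the gel cassette sealed for its leak check: pull the comb out of the top of the cassette and set it down on the open bench clear of the rig, then take the wedge from its draining stand and slide it, tip down, into the gap in front of the cassette, the only gap of the rig wide enough for it. Push the wedge down until the cassette sits flush and upright against its rubber gasket, and finish still gripping the wedge and pressing it home; do not put it down or let go. Leave the vials, dish, marker, beaker and timer where they are.

Things in the scene. Friction and masses are not known exactly. Their poses are not given: they have to be found in the camera images.
- rig: Fixed grey twin-bay gel rig, base 100 (x) x 262 (y) x 6 mm. Origin: centre of underside; z up, x from front wall (robot side at yaw 0) to back plate, y along it. Bay centres at y = -61 and +61 mm, inner floor z = 6 mm. Front wall: inner face x = -12 mm, 6 mm thick, rim z = 90 mm. Back plate x = 15 to 27 mm, top z = 100 mm, with a thin post to z = 120 mm at each end (y = +-118 mm)
- bay_left (a point): Middle of the rim's inner edge at the left (+y) bay: rig frame x = -12, y = +61, z = 90 mm. From the rim down, two seats on the wall (20 mm either side of here) slope inward (+x) 0.16 mm per mm of depth, matching the wedge: its flat face moves 0.16 mm to the gasket per mm it goes down. Side ribs, over 48 mm from here in y, keep the cassette within x = -1 to +12 mm of the rig
- bay_right (a point): Middle of the rim's inner edge at the right (-y) bay: rig frame x = -12, y = -61, z = 90 mm. From the rim down, two seats on the wall (20 mm either side of here) slope inward (+x) 0.16 mm per mm of depth, matching the wedge: its flat face moves 0.16 mm to the gasket per mm it goes down. Side ribs, over 48 mm from here in y, keep the cassette within x = -1 to +12 mm of the rig
- gaskets: Black rubber gaskets on the back plate, a U-shaped frame in each bay. Same origin and axes as the rig; sealing face at x = +12 mm, z = 7 to 99 mm. The rubber gives about 1 mm for 8 N, at most 2 mm
- cassette: Loose glass gel cassette, 8 (x) x 100 (y) x 100 (z) mm, white edge strips, upright in one of the bays (it varies), first about 4 mm clear of the gasket. Origin: centre of underside; axes like the rig's. Back face x = +4 mm; flush = origin at x = 8 mm of the rig frame. Open comb slot on top, 4 mm wide, 16 mm deep. Gap from cassette to front wall at the rim: about 12 mm at first, 16 mm when flush
- cassette_top (a point): Point on the cassette's back face, middle of its width, 95 mm above its underside
- cassette_foot (a point): Point on the cassette's back face, middle of its width, 5 mm above its underside
- comb: Loose white comb, teeth (2 mm thick, 10 mm down from its origin) in the cassette's top slot. Origin: middle of the underside of its ridge, on the cassette's top edge. Ridge 4 mm high, 86 mm along y, from x = +4 to -13 mm, over the gap in front of the cassette. Above it a grip bar 8 (x) x 80 (y) mm up to z = 30 mm: pinch it across x. It falls on its side when set down on its teeth
- blank: Fixed white blanking plate in the other bay, 8 x 100 x 100 mm with a thick head (13 mm more towards the front wall, z = 72 to 96 mm) that leaves a slit of only about 4 mm in front of it. Origin: centre of its underside; axes like the rig's
- wedge: Loose white hollow wedge (spacer), 60 mm wide (y), tip down in the stand. Origin: middle of its rounded tip; z up. Flat face at x = +3 mm, to be turned to the cassette; sloping face looks to -x; 6 mm thick at the tip, +0.16 mm per mm, 19.6 mm at z = 85 mm. Cassette first flush: tip 62 mm below the rim (z = 28 mm of the rig), flat face at rig x = +4 mm; pressed home: tip 65 to 74 mm below the rim
- wedge_head (a point): Middle of the wedge's grip head: 16 (x) x 50 (y) mm, from 87 to 132 mm above the tip; this point is 116 mm above the tip and at x = -5 mm of the wedge. Held here the wedge slides down freely to about 40 mm below the rim, then pushes the cassette; a downward push of about 15 N presses it well home (over 4 N on the gasket is needed). Keep the fingertips above the cassette's top edge
- stand: Fixed aluminium draining stand, base 80 (x) x 90 (y) x 6 mm, with two low walls, top at z = 46 mm, forming a slot 15.5 mm wide along y (x = -9.5 to +6 mm) in which the wedge stands. Origin: centre of its underside
- vial_0: bystander, loose white vial 22 mm across, 52 mm high, origin under its centre
- vial_1: bystander, loose brown vial 22 mm across, 52 mm high, origin under its centre
- petri: bystander, loose clear dish of beads 57 mm across, 20 mm high, origin under its centre
- marker: bystander, loose blue and white marker 135 mm long lying on the bench, origin under its centre
- beaker_a: bystander, loose clear beaker 69 mm across, 79 mm high, origin under its centre
- timer: bystander, loose white timer 68 x 66 x 21 mm, origin under its centre

How it is judged:
On the way, in this order (a step that is already met when the one before it is completed fails the run):
1. the comb is out of the cassette and set down on the bench, clear of the rig (height (world z) of comb below 0.045 m and contact force between comb and rig below 0.05 N and contact force between comb and the fingers below 0.05 N and linear speed of comb below 0.05 m/s), for 0.2 s.
2. the wedge is tip down in the gap in front of the cassette, at least 25 mm below the rim (z of wedge in the frame of rig below 0.065 m and x of wedge in the frame of rig above -0.012 m and x of wedge in the frame of cassette below -0.004 m and y of wedge in the frame of cassette between -0.03 and 0.03 m), for 0.1 s.
At the end, for the whole second after the job is handed in: Cassette on the bay floor, back face within 1.5 mm of the gasket at top and foot (0.03 rad), pressed on it with over 4 N; wedge in front of it, within 30 mm of its middle, upright (0.12 rad), 45 mm or more below the rim, at rest, gripped by the fingers; comb on the bench, off the rig (x of each of cassette_top, cassette_foot in the frame of rig above 0.0105 m and angle between the x axis of cassette and the x axis of rig, either way round below 0.03 rad and z of cassette in the frame of rig below 0.009 m and contact force between cassette and gaskets above 4 N and contact force between wedge and cassette above 3 N and contact force between wedge and the fingers above 2 N and z of wedge in the frame of rig below 0.045 m and x of wedge in the frame of rig above -0.012 m and x of wedge in the frame of cassette below -0.004 m and y of wedge in the frame of cassette between -0.03 and 0.03 m and angle between wedge's own z axis and vertical below 0.12 rad and linear speed of wedge below 0.02 m/s and height (world z) of comb below 0.045 m and contact force between comb and rig below 0.05 N); the arm keeps its last pose, push and grip.
It fails at once if the comb or the wedge is dropped or flung (faster than 1.3 m/s) (linear speed of any of comb, wedge above 1.3 m/s).
It fails at once if the cassette is lifted out of its bay (z of cassette in the frame of rig above 0.04 m).
It fails at once if a bystander is moved more than 30 mm (distance of any of vial_0, vial_1, petri, marker, beaker_a, timer from where it was at the start of the episode above 0.03 m).
It also fails if it takes over 61 s, if anything falls off the work surface, if the arm or the gripper's body presses on something with over 40 N, if the wrist force passes 120 N, or if a joint passes its speed limit or range.

ROBOT

A 7-joint arm with a two-finger parallel gripper is mounted at the origin on a cart in front of the work surface, level with it; the furniture and walls round the work are solid. World frame = base frame: x ahead of the robot, y to its left, z up, the work surface at z = 0. Lengths are in m, angles in rad, forces in N, time in s.
With the tool pointing down it reaches from about 0.425 to 0.925 m from the base axis. Payload 6.8 kg.
Tool frame: the origin (TCP) lies at the very end of the fingers, on their centre line; the grasp point (between the pads) lies 19 mm behind it; z points along the fingers, y is the line along which they close (so a half turn about z gives the same grasp; the last joint's range is limited). The gripper opens to 85 mm and grips with 20 to 120 N. Pads are 22 mm wide; open, the fingers measure 114 mm over their backs; the gripper's body (76 mm by 85 mm) begins 54 mm behind the grasp point. The pads swing forward as they close: fully open they stand 13 mm farther back than shut.
Start: joints at [1.044, 0.477, 0.022, 1.555, -0.011, 1.109, -0.083], TCP at [0.275, -0.617, 0.231] pointing down, gripper open.
Joint ranges: [-2.96, 2.96], [-0.34, 2.1], [-1.41, 1.46], [0.24, 2.44], [-1.37, 4.51], [0.17, 1.92], [-2.96, 2.96]. Speed limits (rad/s): [2.39, 2.39, 3.14, 3.14, 3.14, 3.14, 3.14].

INTERFACE

Orientations are given as a unit quaternion [w, x, y, z].
In Python, from station import bot gives the robot as it stands.
- The arm moves only by the shell command python3 nudge.py 'ROWS' [FORCE]. ROWS is one flat JSON list of numbers that holds 1 to 20 rows one after another, with no inner brackets; each row has 5 numbers: dx, dy, dz in m, then a turn about the tool's z in rad, then the opening from 0.0 (shut) to 1.0 (fully open); each row shifts and turns the commanded pose from where the row before left it, along the tool's axes as they then stand; what a row does not reach is not made up. A row lasts 1/10 s, in which the tool goes at most 0.05 m and 0.15 rad, less where a joint would pass 70% of its speed; a pose out of reach is approached as far as the arm can. The fingers move at their own pace and stop on an object; FORCE is the grip in N (left out, the last holds). Time passes only in rows, so rows that do not move let the fingers close. It prints the time, the measured TCP pose, the force, the opening and the grip force at its end. Input that does not fit is refused with a message, and nothing moves.
- bot.get_obs(): the state, without advancing time (a new reading comes with each control period).
- bot.read_camera(name): name is "side" or "top" or "wrist"; returns the picture (480x640x3 uint8, blue, green, red); there is no depth.
- bot.camera_info(name): a dict with "vertical_fov" (degrees; the focal length in pixels is half the picture's height over the tangent of half this angle, whatever the lens; pixels are square), "cx", "cy" (the principal point, pixels), "k1" (the pictures are not rectified: a ray, as slopes to the right and down, at radius r is drawn at 1 + k1 r^2 times it, then the intrinsics apply), "view" (4x4, takes a point from world to camera coordinates); the wrist camera has in their place "hand_eye" (4x4, takes a point from camera to tool coordinates, whose origin is the TCP and whose axes are the flange's). Camera axes: x right, y up, looking along -z (the intrinsics and any distortion apply to the point x, -y, -z); pixel columns grow to the right and rows downward; lengths in m; the calibration is good to about 2 mm. A picture is of the moment at which its call begins: read the wrist's pose just before it. camera_info takes no time and is no camera call.
- bot.hand_in(): hands the job in; it is judged then, once.
The state is a dict: "t": time; "q": joint angles; "joint_vel": joint speeds; "joint_torque": joint torques, N m; "eef_pos": TCP position; "tool_rot": TCP orientation; "contact_force": force on the tool from outside, world axes, zero at the start; "torque": the same for the moment, N m; "gripper_width": opening from 0.0 (shut) to 1.0 (fully open); "grasp_force": force on a finger pad.
Only numpy, scipy, OpenCV 4.12 (cv2) and the standard library are available. Lean on these libraries where they do the work, as an engineer would, in place of code of your own. Each camera call takes 0.05 s, during which the arm holds its last target. There are 200 camera calls.

## Working session

There is one attempt and no reset: what is moved stays moved. The work goes in short steps, Python scripts to look and compute and a shell command to move; the robot and the scene stay as the last step left them, time stands still between calls to the robot, and variables do not carry over. Pictures are saved under pics/ and viewed, at most 10 in all, crops included, and the job is handed in when it is done.

```bash
ls; mkdir -p pics
python3 - <<'E'
from station import bot
import cv2,numpy as np
np.set_printoptions(precision=4,suppress=True)
o=bot.get_obs();print({k:np.round(v,3) for k,v in o.items()})
for n in ("side","top","wrist"):
    print(n,bot.camera_info(n))
    cv2.imwrite(f"pics/{n}0.png",bot.read_camera(n))
E
```

```text
nudge.py
pics
station.py
{'t': np.float64(0.0), 'q': array([ 1.044,  0.478,  0.022,  1.556, -0.011,  1.109, -0.083]), 'joint_vel': array([ 0.   ,  0.001, -0.001,  0.   , -0.   ,  0.   ,  0.001]), 'joint_torque': array([ -0.001, -59.646,   1.608, -28.12 ,   0.013,   0.009,  -0.   ]), 'eef_pos': array([ 0.274, -0.616,  0.23 ]), 'tool_rot': array([-0.001,  0.978,  0.208, -0.   ]), 'contact_force': array([ 1.132, -0.162,  0.651]), 'torque': array([0.01 , 0.017, 0.002]), 'grasp_force': np.float64(0.0), 'gripper_width': np.float64(1.002)}
side {'vertical_fov': 57.118041273648814, 'cx': 318.4388890288702, 'cy': 240.94224977898557, 'k1': -0.09352783284423424, 'view': array([[ 0.2669, -0.9637, -0.0056, -0.0629],
       [ 0.8128,  0.2219,  0.5386, -0.5702],
       [-0.5178, -0.1483,  0.8425, -1.2134],
       [ 0.    ,  0.    ,  0.    ,  1.    ]])}
top {'vertical_fov': 55.011526774124754, 'cx': 323.4139149820705, 'cy': 241.8219197189352, 'k1': -0.06375019215977863, 'view': array([[-0.0076, -0.9999,  0.0108,  0.0849],
       [ 0.9899, -0.006 ,  0.1414, -0.6136],
       [-0.1413,  0.0117,  0.9899, -1.1814],
       [ 0.    ,  0.    ,  0.    ,  1.    ]])}
wrist {'vertical_fov': 68.12531353331444, 'cx': 322.8240021205718, 'cy': 241.93497954913383, 'k1': -0.014744666301979018, 'hand_eye': array([[-0.0004,  0.9505,  0.3108,  0.0787],
       [ 1.    ,  0.0002,  0.0004, -0.0001],
       [ 0.0003,  0.3108, -0.9505, -0.1412],
       [ 0.    ,  0.    ,  0.    ,  1.    ]])}
```

View pics/top0.png

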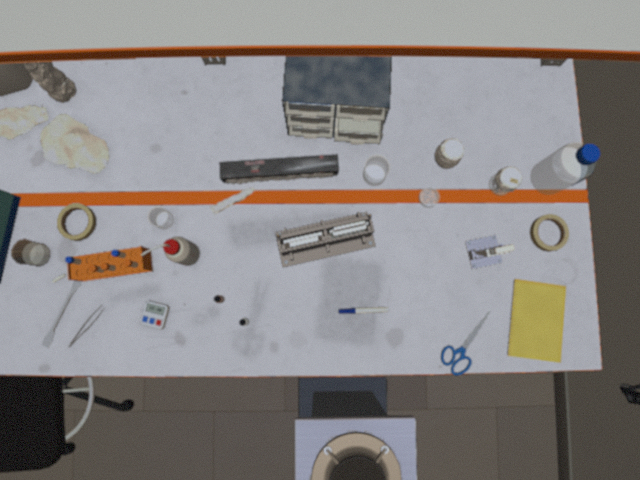

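View pics/side0.png

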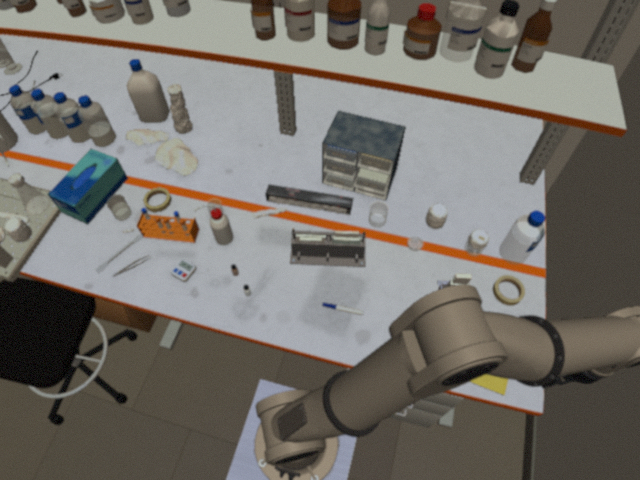

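The top view shows the rig at about (326,240), slightly turned, the stand with the wedge at (488,250), the marker at (362,310) and the vials at (219,298) and (243,321). The open bench is elsewhere. The side view agrees: rig (328,248), stand (455,283).

```bash
cat > h.py <<'E'
from station import bot
import cv2,numpy as np
from scipy.spatial.transform import Rotation as R
np.set_printoptions(precision=4,suppress=True)
def shot(n,name=None):
    o=bot.get_obs(); im=bot.read_camera(n); i=bot.camera_info(n)
    if n=="wrist":
        T=np.eye(4); q=o["tool_rot"]; T[:3,:3]=R.from_quat([q[1],q[2],q[3],q[0]]).as_matrix(); T[:3,3]=o["eef_pos"]
        C=T@np.array(i["hand_eye"])
    else: C=np.linalg.inv(np.array(i["view"]))
    f=240/np.tan(np.radians(i["vertical_fov"])/2)
    cam=dict(C=C,K=np.array([[f,0,i["cx"]],[0,f,i["cy"]],[0,0,1]]),D=np.array([i["k1"],0,0,0,0.]))
    if name: cv2.imwrite(f"pics/{name}.png",im); np.savez(f"pics/{name}.npz",**cam)
    return im,cam
def load(name): return cv2.imread(f"pics/{name}.png"),dict(np.load(f"pics/{name}.npz"))
def ray(cam,uv):
    p=cv2.undistortPointsIter(np.array(uv,float).reshape(-1,1,2),cam["K"],cam["D"],None,None,(3,50,1e-9))[:,0]
    d=np.c_[p[:,0],-p[:,1],-np.ones(len(p))]@cam["C"][:3,:3].T
    return cam["C"][:3,3],d
def plane(cam,uv,z):
    o,d=ray(cam,uv); return o+d*((z-o[2])/d[:,2])[:,None]
def proj(cam,P):
    p=(np.atleast_2d(P)-cam["C"][:3,3])@cam["C"][:3,:3]; p=p*[1,-1,-1]
    return cv2.projectPoints(p.reshape(-1,1,3),np.zeros(3),np.zeros(3),cam["K"],cam["D"])[0][:,0]
def tri(obs):
    A=np.zeros((3,3));b=np.zeros(3)
    for cam,uv in obs:
        o,d=ray(cam,[uv]); d=d[0]/np.linalg.norm(d); M=np.eye(3)-np.outer(d,d); A+=M;b+=M@o
    return np.linalg.solve(A,b)
E
python3 - <<'E'
from h import *
im,cam=shot("top","top1")
for uv,z in (((326,240),.09),((488,250),.1),((362,310),.01),((219,298),.05),((243,321),.05),((155,315),.02),((430,196),.02),((375,170),.08)): print(uv,plane(cam,[uv],z)[0])
c=im[190:290,260:400]; d=im[220:285,450:530]
cv2.imwrite("pics/crop1.png",np.vstack([cv2.resize(c,(560,400),interpolation=3),np.pad(cv2.resize(d,(240,195),interpolation=3),((0,0),(0,320),(0,0)))]))
E
```

```text
(326, 240) [0.6122 0.0746 0.09  ]
(488, 250) [ 0.5824 -0.3393  0.1   ]
(362, 310) [ 0.4337 -0.0217  0.01  ]
(219, 298) [0.4673 0.3535 0.05  ]
(243, 321) [0.4079 0.2901 0.05  ]
(155, 315) [0.4233 0.5306 0.02  ]
(430, 196) [ 0.7437 -0.2153  0.02  ]
(375, 170) [ 0.8    -0.0568  0.08  ]
```

View pics/crop1.png

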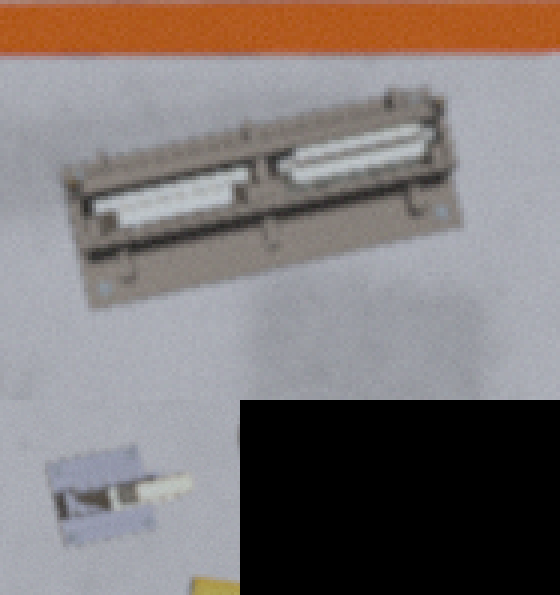

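The crop shows the rig turned by about +0.2 rad, with two white bars (left bay at about (170,195) and right bay at about (355,150) in the crop), and the stand lower left. I'll move the wrist camera over it.

```bash
cat > go.py <<'E'
# usage: go.py x y z [toolx_angle]: prints deltas in tool axes needed
import sys; from h import *
o=bot.get_obs(); q=o["tool_rot"]; M=R.from_quat([q[1],q[2],q[3],q[0]]).as_matrix()
g=np.array([float(v) for v in sys.argv[1:4]])
a=np.arctan2(M[1,0],M[0,0]); print("t",o["t"],"angle",a,"zax",M[:,2],"pos",np.array(o["eef_pos"]))
print("tool delta",M.T@(g-o["eef_pos"]),"turn", -(float(sys.argv[4])-a) if len(sys.argv)>4 else "")
E
python3 nudge.py '[0.0356,-0.0298,-0.02,0,1,0.0356,-0.0298,-0.02,0,1,0.0356,-0.0298,-0.02,0,1,0.0356,-0.0298,-0.02,0,1,0.0356,-0.0298,-0.02,0,1,0.0356,-0.0298,-0.01,0,1,0.0356,-0.0298,-0.01,0,1,0.0356,-0.0298,-0.01,0,1,0.0356,-0.0298,-0.01,0,1,0.0356,-0.0298,-0.01,0,1,0.0356,-0.0298,-0.01,0,1,0.0356,-0.0298,-0.01,0,1,0.0356,-0.0298,0,0,1,0.0356,-0.0298,0,0,1,0.0356,-0.0298,0,0,1,0.0356,-0.0298,0,0,1]' 40
python3 nudge.py '[0,0,0,-0.136,1,0,0,0,-0.136,1,0,0,0,-0.136,1,0,0,0,-0.136,1,0,0,0,-0.136,1,0,0,0,-0.136,1,0,0,0,-0.136,1,0,0,0,-0.136,1,0,0,0,-0.136,1,0,0,0,-0.136,1,0,0,0,0,1,0,0,0,0,1]'
python3 go.py 0.6 0.05 0.4 1.78
python3 -c "
from h import *
shot('wrist','w1');shot('side','s1')
"
```

```text
t: 1.8
eef_pos: [0.6004, 0.0498, 0.4002]
tool_rot: [0.0, 0.978, 0.208, -0.0]
contact_force: [1.3, -0.6, 0.5]
gripper_width: 1.0
grasp_force: 0.0
t: 3.0
eef_pos: [0.5998, 0.0481, 0.4]
tool_rot: [-0.0, 0.631, 0.775, -0.0]
contact_force: [0.3, 0.4, -0.8]
gripper_width: 0.999
grasp_force: 0.0
t 3.0 angle 1.7749490742154528 zax [-0.0004 -0.     -1.    ] pos [0.5998 0.0481 0.4   ]
tool delta [0.0018 0.0006 0.    ] turn -0.005050925784547244
```

View pics/w1.png

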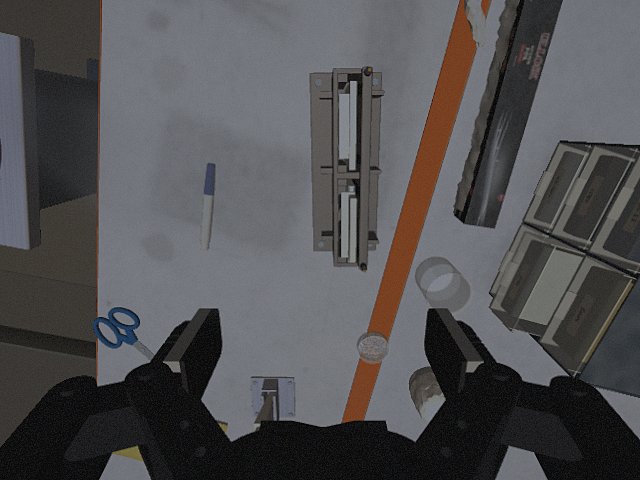

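The wrist view shows the rig aligned with the image: post tops at (368,72) and (363,267), bays at rows 80–165 (left) and 190–260 (right), stand at (272,400), dish (372,348), beaker (440,285). I'll measure, then get closer.

```bash
python3 - <<'E'
from h import *
im,cam=load("w1")
P=plane(cam,[(368,72),(363,267)],.12); print(P)
d=P[0]-P[1]; print(np.linalg.norm(d), "yaw",np.arctan2(-d[0],d[1]))
print("stand",plane(cam,[(272,385)],.006),"marker",plane(cam,[(208,206)],.01),"beaker",plane(cam,[(440,285)],.04),"petri",plane(cam,[(372,348)],.02))
E
python3 nudge.py '[0.005,-0.004,0.03,0,1,0.005,-0.004,0.03,0,1,0.005,-0.004,0.03,0,1,0.005,-0.004,0.03,0,1,0.005,-0.004,0.03,0,1,0,0,0,0,1,0,0,0,0,1]'
python3 -c "
from h import *
shot('wrist','w2')
"
```

```text
[[ 0.6188  0.1907  0.12  ]
 [ 0.6671 -0.0313  0.12  ]]
0.22718947707859455 yaw 0.21434844099991743
stand [[ 0.582  -0.3338  0.006 ]] marker [[ 0.4338 -0.0229  0.01  ]] beaker [[ 0.807  -0.0661  0.04  ]] petri [[ 0.7376 -0.2106  0.02  ]]
t: 3.8
eef_pos: [0.5754, 0.0686, 0.2508]
tool_rot: [0.0, 0.63, 0.776, -0.0]
contact_force: [1.0, 0.1, 0.6]
gripper_width: 0.997
grasp_force: 0.0
```

View pics/w2.png

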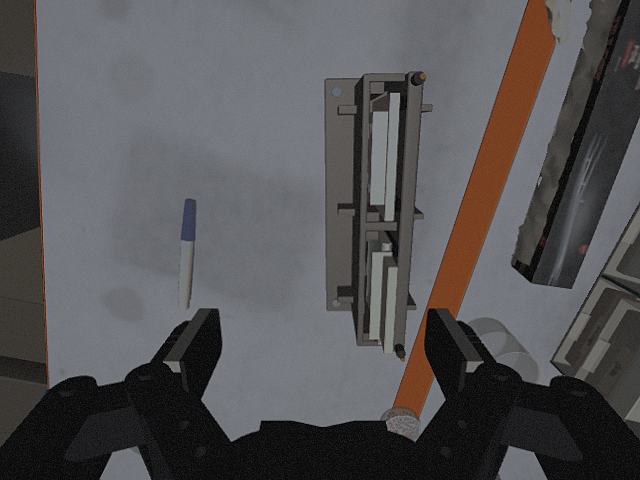

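Run:
```python
from h import *
im,cam=load("w2")
c=im[60:370,310:440].astype(float)*1.3
c=np.clip(c,0,255).astype(np.uint8)
a=cv2.resize(c[:160],None,fx=3.7,fy=3.7,interpolation=3); b=cv2.resize(c[150:310],None,fx=3.7,fy=3.7,interpolation=3)
out=np.hstack([a,b])[:600,:962]; out=cv2.resize(out,(800,492)); print(800/962*3.7); cv2.imwrite("pics/crop2.png",out)
```

```text
3.076923076923077
```

View pics/crop2.png

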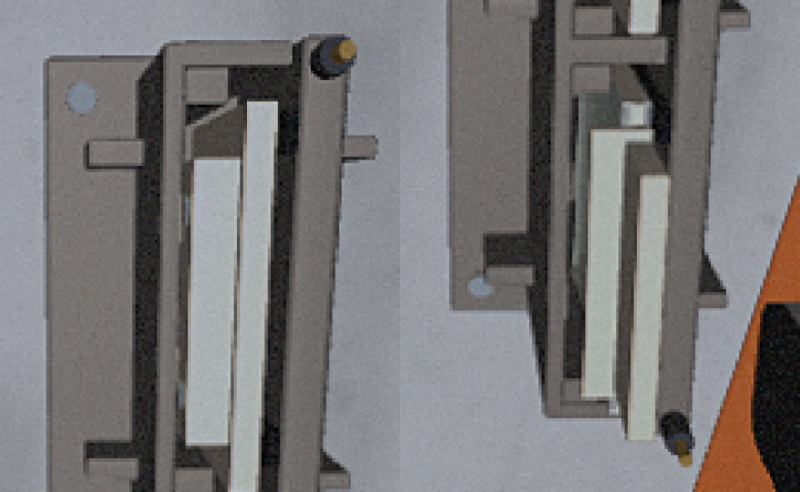

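Crop: the right bay holds the cassette with the comb (bar top corners, crop px: (640,176),(668,176),(655,440),(627,440)); the left bay holds the blank. Post tips are at crop (347,46) and (686,462).

```bash
python3 - <<'E'
from h import *
im,cam=load("w2"); s=3.077
L=lambda u,v:(310+u/s,60+v/s); Rr=lambda u,v:(310+(u-400)/s,210+v/s)
P=plane(cam,[L(347,46),Rr(686,462)],.12); d=P[0]-P[1]; print("posts",P,np.linalg.norm(d),np.arctan2(-d[0],d[1]))
B=plane(cam,[Rr(640,176),Rr(668,176),Rr(655,440),Rr(627,440)],.136); print("bar",B,B.mean(0))
e=B[:2].mean(0)-B[2:].mean(0); print(np.linalg.norm(e),np.arctan2(-e[0],e[1]),np.linalg.norm(B[0]-B[1]))
# front rim top z=.09 line
F=plane(cam,[L(163,62),Rr(547,415)],.09); g=F[0]-F[1]; print("front wall outer",F,np.linalg.norm(g),np.arctan2(-g[0],g[1]))
G=plane(cam,[L(46,60),Rr(450,310)],.006); g=G[0]-G[1]; print("base front edge",G,np.linalg.norm(g),np.arctan2(-g[0],g[1]))
for yaw in (.21,.22):
  X=np.array([np.cos(yaw),np.sin(yaw)]);Y=np.array([-X[1],X[0]])
  for n,q in (("post",P),("bar",B),("fr",F),("base",G)): print(yaw,n,q[:,:2]@X,q[:,:2]@Y)
E
python3 go.py 0.6 0.05 0.2 1.78
```

```text
posts [[ 0.6195  0.1944  0.12  ]
 [ 0.6704 -0.0359  0.12  ]] 0.2358019512231803 0.21747702420615997
bar [[ 0.6289  0.0547  0.136 ]
 [ 0.6359  0.0562  0.136 ]
 [ 0.6535 -0.02    0.136 ]
 [ 0.6459 -0.0216  0.136 ]] [0.6411 0.0173 0.136 ]
0.07819372037302703 0.22300668974695206 0.007074419503673114
front wall outer [[ 0.5816  0.1864  0.09  ]
 [ 0.634  -0.0479  0.09  ]] 0.24005681928721173 0.22028246469766002
base front edge [[ 0.5507  0.1903  0.006 ]
 [ 0.6059 -0.0626  0.006 ]] 0.25888999031741816 0.21487267199760146
0.21 post [0.6464 0.6482] [ 0.061  -0.1748]
0.21 bar [0.6265 0.6336 0.6349 0.6272] [-0.0776 -0.0776 -0.1558 -0.1558]
0.21 fr [0.6076 0.6101] [ 0.0611 -0.179 ]
0.21 base [0.5783 0.5796] [ 0.0714 -0.1875]
0.22 post [0.647  0.6464] [ 0.0545 -0.1813]
0.22 bar [0.6257 0.6328 0.6334 0.6257] [-0.0838 -0.0839 -0.1621 -0.162 ]
0.22 fr [0.6082 0.6083] [ 0.055  -0.1851]
0.22 base [0.579  0.5777] [ 0.0656 -0.1933]
t 3.85 angle 1.7778454685403662 zax [ 0.0021  0.0003 -1.    ] pos [0.5762 0.0687 0.2518]
tool delta [-0.0231  0.0193  0.0518] turn -0.002154531459633846
```

Rig yaw is about 0.218 and the comb bar is centred at about (0.641, 0.017). Moving above it, then down.

```bash
python3 go.py 0.6415 0.0173 0.2 1.788
python3 - <<'E'
from h import *
im,cam=load("w2"); s=3.077
E
```

```text
t 3.85 angle 1.7778454685403662 zax [ 0.0021  0.0003 -1.    ] pos [0.5762 0.0687 0.2518]
tool delta [-0.0637  0.0532  0.0519] turn -0.010154531459633853
```

```bash
python3 nudge.py '[-0.016,0.0133,0.005,-0.01,1,-0.016,0.0133,0.01,0,1,-0.016,0.0133,0.01,0,1,-0.016,0.0133,0.01,0,1,0,0,0.01,0,1,0,0,0,0,1,0,0,0,0,1,0,0,0,0,1]'; python3 go.py 0.6415 0.0173 0.114 1.788
python3 - <<'E'
from h import *
im,cam=shot("wrist","w3")
B=proj(cam,[(0.6411+8e-3*0,0.0173,.136)]); print(B)
b=cv2.resize(im[150:480,200:500],None,fx=1.8,fy=1.8); cv2.imwrite("pics/c3.png",cv2.convertScaleAbs(b,alpha=1.3))
E
```

```text
t: 4.65
eef_pos: [0.641, 0.0183, 0.2063]
tool_rot: [0.0, 0.626, 0.78, 0.001]
contact_force: [-0.2, 0.7, 0.6]
gripper_width: 1.002
grasp_force: 0.0
t 4.65 angle 1.789834433049822 zax [ 0.0014  0.0003 -1.    ] pos [0.641  0.0183 0.2063]
tool delta [-0.001   0.0002  0.0923] turn 0.001834433049821893
[[324.1823 259.1327]]
```

View pics/c3.png

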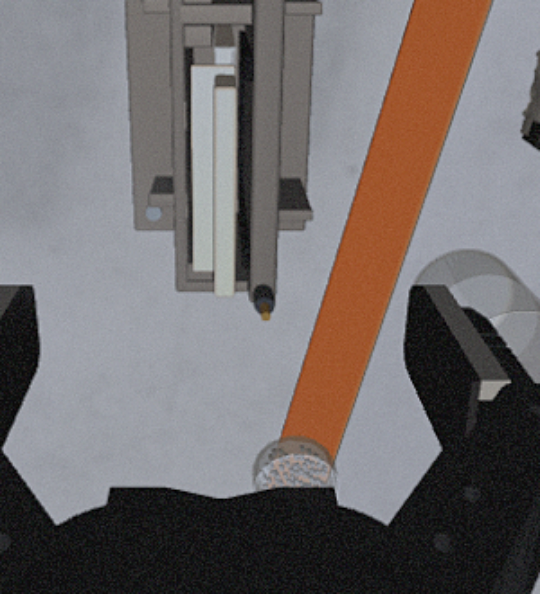

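The bar is at crop (225,190), i.e. full-frame (325,256), within about 2 mm of the prediction and centred between the fingers. Descending and gripping.

```bash
python3 nudge.py '[0,0,0.02,0,1,0,0,0.02,0,1,0,0,0.02,0,1,0,0,0.015,0,1,0,0,0.01,0,1,0,0,0.006,0,1,0,0,0,0,0.4,0,0,0,0,0.4,0,0,0,0,0.2,0,0,0,0,0,0,0,0,0,0,0,0,0,0,0,0,0,0,0,0,0,0,0,0,0]' 40
```

```text
t: 6.1
eef_pos: [0.6412, 0.0175, 0.1146]
tool_rot: [0.0, 0.626, 0.78, 0.0]
contact_force: [1.2, -0.2, 3.5]
gripper_width: 0.084
grasp_force: 41.2
```

```bash
python3 nudge.py '[0,0,-0.005,0,0,0,0,-0.01,0,0,0,0,-0.015,0,0,0,0,-0.02,0,0,0,0,-0.02,0,0,0,0,-0.02,0,0,0,0,-0.02,0,0,0,0,0,0,0,0,0,0,0,0]'; python3 -c "
from h import *
im,_=shot('wrist','w4')
cv2.imwrite('pics/c4.png',cv2.convertScaleAbs(im[:,100:560],alpha=1.3))"
python3 go.py 0.47 0.15 0.225 1.788
```

```text
t: 7.0
eef_pos: [0.6409, 0.0175, 0.225]
tool_rot: [0.001, 0.626, 0.78, 0.0]
contact_force: [1.0, -0.1, -0.4]
gripper_width: 0.084
grasp_force: 40.8
t 7.05 angle 1.7887224804494757 zax [-0.0005 -0.0003 -1.    ] pos [0.6404 0.0173 0.224 ]
tool delta [ 0.1664 -0.1377 -0.0009] turn 0.0007224804494756487
```

View pics/c4.png

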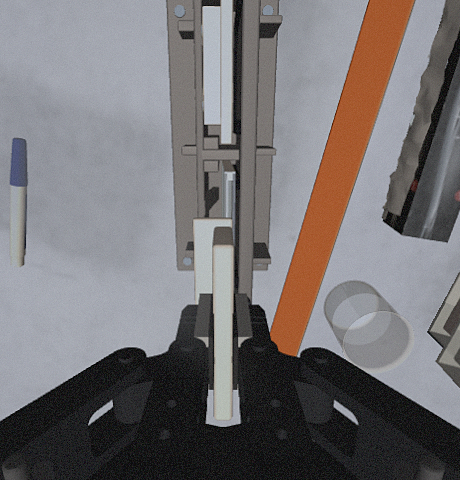

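The comb is out and held (bar at (222,325) in the crop), and the cassette is still in its bay. Carrying the comb to the open bench in front left of the rig.

```bash
python3 nudge.py '[0.015,-0.012,0,0,0,0.0277,-0.023,0,0,0,0.0277,-0.023,0,0,0,0.0277,-0.023,0,0,0,0.0277,-0.023,0,0,0,0.0277,-0.023,0,0,0,0.0124,-0.011,0,0,0,0,0,0.02,0,0,0,0,0.03,0,0,0,0,0.03,0,0,0,0,0.03,0,0,0,0,0.03,0,0,0,0,0.03,0,0,0,0,0.02,0,0,0,0,0.006,0,0,0,0,0,0,0,0,0,0,0,0]'
python3 nudge.py '[0,0,0.003,0,0,0,0,0.003,0,0,0,0,0,0,0]'
```

```text
t: 8.75
eef_pos: [0.4709, 0.1497, 0.0288]
tool_rot: [0.0, 0.626, 0.78, 0.0]
contact_force: [0.0, -0.4, 0.0]
gripper_width: 0.078
grasp_force: 40.8
t: 9.05
eef_pos: [0.4703, 0.1495, 0.0224]
tool_rot: [0.0, 0.626, 0.78, 0.0]
contact_force: [-1.3, -0.3, -0.3]
gripper_width: 0.08
grasp_force: 40.8
```

```bash
python3 nudge.py '[0,0,0.002,0,0,0,0,0.002,0,0,0,0,0,0,0]'
python3 nudge.py '[0,0,0,0,0.3,0,0,0,0,0.6,0,0,0,0,1,0,0,0,0,1,0,0,0,0,1,0,0,-0.005,0,1,0,0,-0.01,0,1,0,0,-0.01,0,1,0,0,-0.02,0,1,0,0,-0.03,0,1,0,0,-0.04,0,1,0,0,-0.04,0,1,0,0,-0.04,0,1,0,0,0,0,1]'
python3 -c "
from h import *
im,_=shot('wrist','w5')
cv2.imwrite('pics/c5.png',cv2.convertScaleAbs(im,alpha=1.3))"
python3 go.py 0.47 -0.25 0.3 1.788
```

```text
t: 9.35
eef_pos: [0.4705, 0.1496, 0.0188]
tool_rot: [0.0, 0.626, 0.78, -0.0]
contact_force: [-2.6, -2.0, 8.8]
gripper_width: 0.084
grasp_force: 42.0
t: 10.75
eef_pos: [0.4731, 0.1514, 0.2194]
tool_rot: [0.003, 0.626, 0.78, 0.004]
contact_force: [0.2, -0.0, 0.5]
gripper_width: 1.002
grasp_force: 0.0
t 10.8 angle 1.7885689451938631 zax [ 0.0068  0.0012 -1.    ] pos [0.4719 0.1504 0.2168]
tool delta [-0.3906 -0.0878 -0.0837] turn 0.0005689451938630796
```

View pics/c5.png

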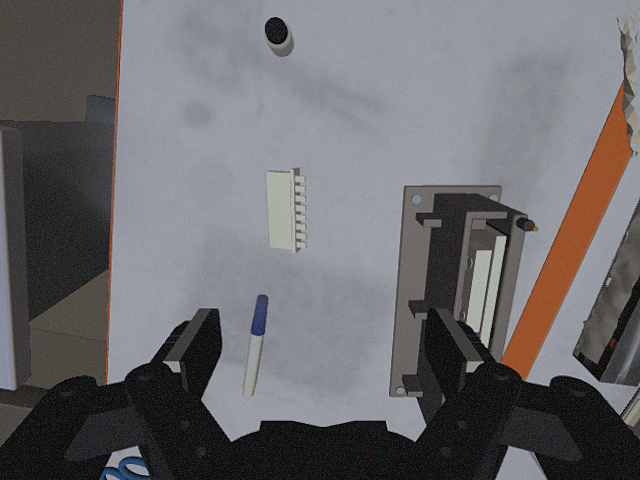

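The comb lies on its side at (285,210), well clear of the rig, vial and marker. Going to the stand now.

```bash
python3 go.py 0.57 -0.28 0.3 1.788; python3 nudge.py '[-0.03,0.005,-0.02,0,1,-0.04,0.0003,-0.02,0,1,-0.04,0.0003,-0.02,0,1,-0.04,0.0003,-0.02,0,1,-0.045,0,0,0,1,-0.045,0,0,0,1,-0.045,0,0,0,1,-0.045,0,0,0,1,-0.045,0,0,0,1,-0.024,0,0,0,1,0,0,0,0,1,0,0,0,0,1]'; python3 go.py 0.57 -0.28 0.3 1.788
```

```text
t 10.8 angle 1.7885689451938631 zax [ 0.0068  0.0012 -1.    ] pos [0.4719 0.1504 0.2168]
tool delta [-0.4415  0.0034 -0.0831] turn 0.0005689451938630796
t: 12.0
eef_pos: [0.5617, -0.2383, 0.2922]
tool_rot: [-0.001, 0.626, 0.78, 0.0]
contact_force: [-0.3, -0.2, -0.4]
gripper_width: 1.003
grasp_force: 0.0
t 12.0 angle 1.788363324868746 zax [-0.0017  0.0015 -1.    ] pos [ 0.5617 -0.2383  0.2922]
tool delta [-0.0425 -0.0009 -0.0079] turn 0.00036332486874601777
```

```bash
python3 -c "
from h import *
shot('wrist','w6')"
python3 nudge.py '[-0.0425,0,0,0,1,0,0,0,0,1,0,0,0,0,1]'
python3 - <<'E'
from h import *
a,ca=load("w6"); b,cb=shot("wrist","w7")
out=[]
for im,c in ((a,ca),(b,cb)):
    u,v=proj(c,[(.582,-.334,.08)])[0].round().astype(int); print(u,v)
    u=min(max(u,75),565);v=min(max(v,100),380)
    print("crop origin",u-75,v-100); out.append(cv2.resize(im[v-100:v+100,u-75:u+75],(400,533),interpolation=3))
cv2.imwrite("pics/c6.png",cv2.convertScaleAbs(np.hstack(out),alpha=1.4))
E
```

```text
t: 12.35
eef_pos: [0.5713, -0.2794, 0.2929]
tool_rot: [-0.0, 0.626, 0.78, 0.0]
contact_force: [-0.4, 1.4, 0.7]
gripper_width: 1.0
grasp_force: 0.0
324 296
crop origin 249 196
323 260
crop origin 248 160
```

View pics/c6.png

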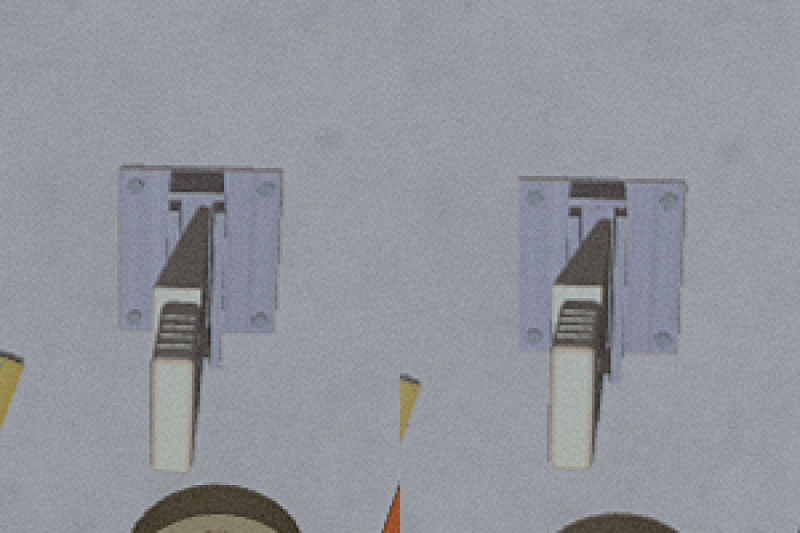

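The wedge stands with its flat face to the back (image right) and its sloping face to the front, the same facing as the rig. Head-top corners, left crop: (151,358),(194,360),(190,471),(150,470); right crop: (552,346),(595,348),(592,467),(550,466).

```bash
python3 - <<'E'
from h import *
s=2.666
_,ca=load("w6");_,cb=load("w7")
A=lambda L:[(249+u/s,196+v/s) for u,v in L]; B=lambda L:[(248+(u-400)/s,160+v/s) for u,v in L]
ha=A([(151,358),(194,360),(190,471),(150,470)]);hb=B([(552,346),(595,348),(592,467),(550,466)])
print("tri",np.array([tri([(ca,p),(cb,q)]) for p,q in zip(ha,hb)]))
for c,h in ((ca,ha),(cb,hb)):
  P=plane(c,h,.140); e=P[:2].mean(0)-P[2:].mean(0); print(P,P.mean(0),np.linalg.norm(e),np.arctan2(-e[0],e[1]),np.linalg.norm(P[0]-P[1]))
for c,h in ((ca,A([(120,168),(283,170),(272,332),(120,330)])),(cb,B([(520,178),(687,180),(677,354),(519,352)]))):
  P=plane(c,h,.006); m=P.mean(0); e=P[0]+P[1]-P[2]-P[3]; g=P[1]-P[0]+P[2]-P[3]; print("stand",m,np.arctan2(-e[0],e[1]),np.arctan2(g[1],g[0]),np.linalg.norm(e)/2,np.linalg.norm(g)/2)
E
python3 -c "
from h import *
print(proj(load('w7')[1],[(.58,-.49,.02)]))"
```

```text
tri [[ 0.5675 -0.346   0.1355]
 [ 0.5825 -0.3432  0.136 ]
 [ 0.5911 -0.3884  0.1384]
 [ 0.5764 -0.3915  0.1381]]
[[ 0.5668 -0.3433  0.14  ]
 [ 0.5818 -0.3408  0.14  ]
 [ 0.5905 -0.3872  0.14  ]
 [ 0.576  -0.39    0.14  ]] [ 0.5788 -0.3653  0.14  ] 0.047410638225773745 0.18951363572470586 0.015280190054071482
[[ 0.5677 -0.3438  0.14  ]
 [ 0.5822 -0.3413  0.14  ]
 [ 0.5912 -0.3873  0.14  ]
 [ 0.5764 -0.3902  0.14  ]] [ 0.5794 -0.3656  0.14  ] 0.047059621498554374 0.19031034301262761 0.014719251909041038
stand [ 0.5882 -0.3625  0.006 ] 0.186993832969802 0.20458591400672513 0.0885805701546597 0.07821457756308554
stand [ 0.5888 -0.3628  0.006 ] 0.1888190388874346 0.20548549818653924 0.09008125456326663 0.07861245930067345
[[296.6881 348.3852]]
```

```bash
python3 go.py 0.5793 -0.3667 0.107 1.762
```

```text
t 12.4 angle 1.7906631641969533 zax [-0.0002  0.001  -1.    ] pos [ 0.5715 -0.2783  0.2931]
tool delta [-0.0881 -0.0116  0.186 ] turn 0.02866316419695325
```

```bash
python3 nudge.py '[-0.022,-0.003,0.02,0,1,-0.022,-0.003,0.02,0,1,-0.022,-0.003,0.02,0,1,-0.022,-0.0026,0.02,0,1,0,0,0,0.028,1,0,0,0,0,1,0,0,0,0,1]';python3 go.py 0.5793 -0.3667 0.107 1.762;  python3 - <<'E'
from h import *
im,c=shot("wrist","w8")
print(proj(c,[(.5793,-.3667,.138)]))
# bright white region near it
u,v=proj(c,[(.5793,-.3667,.138)])[0].astype(int)
g=im.min(2); m=(g>np.percentile(g,90)).astype(np.uint8)
hsv=cv2.cvtColor(im,cv2.COLOR_BGR2HSV); print(im[v,u],hsv[v,u])
m=(np.abs(im.astype(int)-im[v-3:v+4,u-3:u+4].reshape(-1,3).mean(0)).max(2)<22).astype(np.uint8)
m=cv2.morphologyEx(m,cv2.MORPH_OPEN,np.ones((3,3)))
n,l,st,ce=cv2.connectedComponentsWithStats(m); k=l[v,u]; print(k,st[k],ce[k])
cn=cv2.findContours((l==k).astype(np.uint8),0,2)[0]; r=cv2.minAreaRect(max(cn,key=cv2.contourArea)); print(r)
P=plane(c,cv2.boxPoints(r),.138); print(P,P.mean(0))
E
```

```text
t: 13.1
eef_pos: [0.5804, -0.3662, 0.2146]
tool_rot: [0.001, 0.636, 0.772, 0.001]
contact_force: [-1.0, 1.2, 0.3]
gripper_width: 1.0
grasp_force: 0.0
t 13.1 angle 1.7639631493994543 zax [ 0.002   0.0003 -1.    ] pos [ 0.5804 -0.3662  0.2146]
tool delta [-0.0003 -0.0014  0.1076] turn 0.0019631493994543003
[[322.3866 254.6487]]
[127 125 122] [102  10 127]
73 [ 312  222   21   67 1364] [322.0227 254.4238]
((322.0, 255.0), (66.0, 20.0), 90.0)
[[ 0.5686 -0.3463  0.138 ]
 [ 0.5811 -0.3439  0.138 ]
 [ 0.5902 -0.3889  0.138 ]
 [ 0.577  -0.3915  0.138 ]] [ 0.5792 -0.3677  0.138 ]
```

```bash
python3 nudge.py '[-0.001,-0.0014,0.02,0,1,0,0,0.02,0,1,0,0,0.02,0,1,0,0,0.02,0,1,0,0,0.015,0,1,0,0,0.0126,0,1,0,0,0,0,1,0,0,0,0,0.4,0,0,0,0,0.3,0,0,0,0,0.2,0,0,0,0,0.1,0,0,0,0,0,0,0,0,0,0,0,0,0,0,0]' 80
```

```text
t: 14.55
eef_pos: [0.582, -0.3691, 0.1073]
tool_rot: [0.003, 0.636, 0.771, 0.002]
contact_force: [6.4, -0.2, -0.6]
gripper_width: 0.174
grasp_force: 77.8
```

```bash
python3 nudge.py '[0,0,-0.005,0,0,0,0,-0.015,0,0,0,0,-0.03,0,0,0,0,-0.03,0,0,0,0,-0.03,0,0,0,0,-0.03,0,0,0,0,-0.02,0,0,0,0,-0.005,0,0,0,0,0,0,0,0,0,0,0,0]';python3 go.py 0.6274 0.0126 0.27 1.79
```

```text
t: 15.55
eef_pos: [0.5771, -0.3696, 0.269]
tool_rot: [-0.001, 0.637, 0.771, -0.0]
contact_force: [-0.2, -0.1, -1.3]
gripper_width: 0.175
grasp_force: 78.1
t 15.55 angle 1.7607765530126587 zax [-0.0023  0.001  -1.    ] pos [ 0.5771 -0.3696  0.269 ]
tool delta [ 0.3659  0.1216 -0.0008] turn -0.02922344698734136
```

```bash
python3 nudge.py '[0.018,0.006,0,-0.029,0,0.038,0.0137,0,0,0,0.038,0.0137,0,0,0,0.038,0.0137,0,0,0,0.038,0.0137,0,0,0,0.038,0.0137,0,0,0,0.038,0.0137,0,0,0,0.038,0.0137,0,0,0,0.038,0.0137,0,0,0,0.038,0.0137,0,0,0,0,0,0,0,0,0,0,0,0,0]';python3 go.py 0.6274 0.0126 0.22 1.79
```

```text
t: 16.75
eef_pos: [0.6255, 0.0122, 0.2696]
tool_rot: [-0.001, 0.624, 0.782, -0.0]
contact_force: [-0.3, -1.1, -0.4]
gripper_width: 0.171
grasp_force: 77.9
t 16.75 angle 1.7947847465622997 zax [-0.0019  0.0004 -1.    ] pos [0.6255 0.0122 0.2696]
tool delta [-0.0001  0.002   0.0496] turn 0.004784746562299658
```

Run:
```python
from h import *
im,c=shot("wrist","w9"); g=cv2.cvtColor(im,cv2.COLOR_BGR2GRAY)
yaw=.2185; Xa=np.array([np.cos(yaw),np.sin(yaw),0]);Ya=np.array([-Xa[1],Xa[0],0])
# X,Y axes at yaw .22 gave Y0=-.0636, X0=.6265 ; origin world
c22,s22=np.cos(.22),np.sin(.22); O=np.array([.6265*c22+.0636*s22,.6265*s22-.0636*c22,0]); print("rig O",O)
def prof(y,z,xs):
    uv=proj(c,[O+Xa*x+Ya*y+[0,0,z] for x in xs]).astype(np.float32)
    return cv2.remap(cv2.GaussianBlur(g,(3,3),0),uv[:,:1],uv[:,1:],1)[:,0], uv
xs=np.arange(-24,30,1)/1000
for y,z in ((-.014,.106),(-.017,.106),(-.014,.09),(-.006,.09),(0.004,.09),(.05,.09)):
    p,uv=prof(y,z,xs); print(y,z,uv[0],uv[-1]); print(" ".join(f"{int(x*1000)}:{v}" for x,v in zip(xs,p)))
# wedge in view: TCP frame prediction; rows at side face y=+30
o=bot.get_obs(); T=np.array(o["eef_pos"])
for h in (3,20,40,60,80): # mm above tip
    y=.03; ctr=T+np.array([0,0,-.102+h/1000])   # TCP ~102 above tip
    e=[ctr+Xa*(.005+.003)+Ya*y, ctr+Xa*(.005-.003-.16*h/1000)+Ya*y]
    uv=proj(c,e); r=int(uv[0,1].round()); print(h,uv.round(1).tolist(), g[r,270:370:2].tolist() if 0<=r<480 else "")
```

```text
rig O [0.6253 0.0747 0.    ]
-0.014 0.106 [312.2198 166.8522] [374.8942 167.2237]
-24:92 -23:92 -22:92 -21:92 -20:90 -19:80 -18:78 -17:87 -16:91 -15:88 -14:76 -13:73 -12:85 -11:91 -10:92 -9:92 -8:91 -7:92 -6:92 -5:90 -4:90 -3:92 -2:85 -1:74 0:81 1:100 2:116 3:135 4:145 5:144 6:130 7:101 8:70 9:37 10:18 11:12 12:12 13:26 14:59 15:81 16:90 17:91 18:90 19:89 20:88 21:88 22:87 23:85 24:74 25:73 26:85 27:90 28:90 29:90
-0.017 0.106 [312.2336 170.4429] [374.719  170.8132]
-24:92 -23:92 -22:92 -21:94 -20:90 -19:78 -18:78 -17:87 -16:91 -15:89 -14:78 -13:73 -12:85 -11:92 -10:92 -9:93 -8:92 -7:91 -6:91 -5:91 -4:90 -3:92 -2:88 -1:76 0:81 1:100 2:115 3:123 4:124 5:116 6:103 7:92 8:73 9:39 10:17 11:16 12:17 13:25 14:55 15:80 16:89 17:90 18:89 19:89 20:89 21:89 22:88 23:85 24:77 25:72 26:83 27:89 28:89 29:90
-0.014 0.09 [312.7901 164.9216] [372.437  165.2743]
-24:92 -23:92 -22:93 -21:92 -20:91 -19:87 -18:85 -17:89 -16:92 -15:88 -14:77 -13:74 -12:83 -11:89 -10:90 -9:90 -8:91 -7:90 -6:89 -5:89 -4:89 -3:91 -2:89 -1:80 0:73 1:85 2:109 3:128 4:140 5:145 6:143 7:132 8:113 9:89 10:49 11:20 12:16 13:19 14
[... 1828 characters left out ...]
27, 127, 125, 126, 132, 93, 88, 96, 93, 92, 93, 90, 91, 90, 86, 76, 59, 69, 68, 66, 66, 66, 68, 67, 62, 63, 67, 63, 62, 114, 105, 50, 97, 30, 32, 33, 77, 89, 87, 86, 88, 78, 84]
60 [[339.5, 227.8], [310.4, 227.7]] [124, 124, 125, 127, 129, 125, 124, 126, 127, 129, 127, 127, 104, 87, 92, 94, 90, 94, 77, 64, 67, 67, 61, 64, 63, 63, 64, 65, 65, 69, 65, 63, 68, 66, 69, 65, 103, 102, 54, 100, 29, 27, 26, 87, 91, 93, 84, 90, 74, 83]
80 [[341.2, 239.1], [302.2, 238.8]] [121, 124, 128, 121, 126, 122, 128, 126, 131, 128, 127, 126, 99, 92, 93, 79, 143, 142, 143, 143, 141, 145, 141, 146, 142, 142, 142, 145, 143, 141, 141, 144, 140, 144, 144, 143, 92, 101, 61, 72, 15, 31, 49, 88, 92, 86, 82, 83, 79, 34]
```

Rim, cassette and wedge tip agree to within about 1 mm. Descending into the gap while watching force.

```bash
python3 nudge.py '[0,0.0006,0.02,0.004,0,0,0,0.025,0,0,0,0,0.02,0,0,0,0,0.012,0,0,0,0,0.006,0,0,0,0,0.005,0,0,0,0,0,0,0,0,0,0,0,0]' 90; python3 nudge.py '[0,0,0.004,0,0,0,0,0.004,0,0,0,0,0,0,0]';python3 go.py 0.6274 0.0126 0.17 1.7893
```

```text
t: 17.6
eef_pos: [0.6276, 0.0097, 0.1834]
tool_rot: [0.0, 0.627, 0.779, 0.0]
contact_force: [0.3, -0.6, -0.7]
gripper_width: 0.173
grasp_force: 88.7
t: 17.9
eef_pos: [0.6267, 0.0096, 0.174]
tool_rot: [-0.0, 0.627, 0.779, -0.0]
contact_force: [-0.4, -0.1, -1.0]
gripper_width: 0.171
grasp_force: 88.7
t 17.9 angle 1.7858614183166501 zax [-0.0009 -0.0002 -1.    ] pos [0.6267 0.0096 0.174 ]
tool delta [0.0028 0.0013 0.004 ] turn -0.0034385816833497618
```

```bash
for i in 1 ; do python3 nudge.py '[0.001,0.0006,0.004,-0.003,0,0.001,0.0006,0.004,0,0,0,0,0,0,0]'; python3 nudge.py '[0,0.0006,0.004,0,0,0,0.0006,0.004,0,0,0,0,0,0,0]'; python3 nudge.py '[0,0.0006,0.004,0,0,0,0.0006,0.004,0,0,0,0,0,0,0]'; done
```

```text
t: 18.2
eef_pos: [0.6274, 0.0122, 0.1658]
tool_rot: [-0.0, 0.626, 0.78, -0.0]
contact_force: [-0.1, -0.4, -1.2]
gripper_width: 0.174
grasp_force: 88.7
t: 18.5
eef_pos: [0.6287, 0.0121, 0.1578]
tool_rot: [-0.0, 0.626, 0.78, -0.0]
contact_force: [-1.0, -0.2, -1.5]
gripper_width: 0.175
grasp_force: 88.7
t: 18.8
eef_pos: [0.6298, 0.0124, 0.1498]
tool_rot: [-0.0, 0.626, 0.78, -0.0]
contact_force: [0.6, 0.2, -1.6]
gripper_width: 0.173
grasp_force: 88.7
```

```bash
python3 nudge.py '[0,0.0006,0.004,0,0,0,0.0006,0.004,0,0,0,0,0,0,0]'; python3 nudge.py '[0,0.0005,0.003,0,0,0,0.0005,0.003,0,0,0,0,0,0,0]'; python3 nudge.py '[0,0.0004,0.0025,0,0,0,0.0004,0.0025,0,0,0,0,0,0,0]'
```

```text
t: 19.1
eef_pos: [0.6313, 0.0127, 0.1421]
tool_rot: [-0.0, 0.626, 0.78, -0.0]
contact_force: [0.1, 0.1, -1.9]
gripper_width: 0.171
grasp_force: 88.7
t: 19.4
eef_pos: [0.6323, 0.0129, 0.1363]
tool_rot: [-0.0, 0.626, 0.78, -0.0]
contact_force: [-1.6, -0.8, -1.0]
gripper_width: 0.171
grasp_force: 88.7
t: 19.7
eef_pos: [0.6339, 0.0133, 0.1316]
tool_rot: [0.0, 0.626, 0.78, 0.001]
contact_force: [1.1, 0.1, -1.5]
gripper_width: 0.174
grasp_force: 90.4
```

```bash
python3 nudge.py '[0,0.0003,0.002,0,0,0,0.0003,0.002,0,0,0,0,0,0,0]'; python3 nudge.py '[0,0.0003,0.002,0,0,0,0.0002,0.001,0,0,0,0,0,0,0]'; python3 nudge.py '[0,0.0003,0.002,0,0,0,0.0002,0.001,0,0,0,0,0,0,0]'
```

```text
t: 20.0
eef_pos: [0.6346, 0.0134, 0.1285]
tool_rot: [0.001, 0.626, 0.78, 0.001]
contact_force: [-0.2, 1.3, 5.1]
gripper_width: 0.173
grasp_force: 91.4
t: 20.3
eef_pos: [0.6351, 0.0135, 0.1262]
tool_rot: [0.001, 0.626, 0.78, 0.001]
contact_force: [-1.7, 0.5, 10.3]
gripper_width: 0.171
grasp_force: 92.3
t: 20.6
eef_pos: [0.6356, 0.0136, 0.1237]
tool_rot: [0.001, 0.626, 0.78, 0.0]
contact_force: [-2.4, -0.5, 14.1]
gripper_width: 0.175
grasp_force: 93.0
```

```bash
python3 nudge.py '[0,0.0002,0.0015,0,0,0,0.0001,0.001,0,0,0,0,0,0,0,0,0,0,0,0,0,0,0,0,0,0,0,0,0,0]'
python3 - <<'E'
from h import *
im,c=shot("wrist","w10"); g=cv2.cvtColor(im,cv2.COLOR_BGR2GRAY)
yaw=.2185; Xa=np.array([np.cos(yaw),np.sin(yaw),0]);Ya=np.array([-Xa[1],Xa[0],0]); O=np.array([.6253,.0747,0])
xs=np.arange(-24,30,1)/1000
for y,z in ((-.014,.106),(-.017,.106),(-.006,.09)):
    uv=proj(c,[O+Xa*x+Ya*y+[0,0,z] for x in xs]).astype(np.float32)
    p=cv2.remap(cv2.GaussianBlur(g,(3,3),0),uv[:,:1],uv[:,1:],1)[:,0]; print(y,z,uv[0]);print(" ".join(f"{int(x*1000)}:{v}" for x,v in zip(xs,p)))
E
```

```text
t: 21.2
eef_pos: [0.636, 0.0137, 0.1218]
tool_rot: [0.001, 0.626, 0.78, 0.0]
contact_force: [-3.0, -0.2, 17.6]
gripper_width: 0.173
grasp_force: 93.4
-0.014 0.106 [277.4655 200.4217]
-24:89 -23:91 -22:90 -21:90 -20:91 -19:91 -18:91 -17:76 -16:81 -15:88 -14:87 -13:84 -12:58 -11:32 -10:33 -9:78 -8:91 -7:89 -6:90 -5:90 -4:89 -3:88 -2:79 -1:74 0:72 1:76 2:93 3:76 4:74 5:99 6:111 7:142 8:147 9:147 10:142 11:98 12:89 13:30 14:55 15:81 16:86 17:88 18:87 19:86 20:86 21:86 22:86 23:85 24:72 25:80 26:89 27:88 28:88 29:80
-0.017 0.106 [277.734  206.9907]
-24:90 -23:90 -22:90 -21:90 -20:89 -19:90 -18:92 -17:74 -16:82 -15:87 -14:89 -13:83 -12:58 -11:32 -10:32 -9:78 -8:91 -7:74 -6:53 -5:61 -4:67 -3:65 -2:68 -1:64 0:67 1:67 2:77 3:75 4:73 5:96 6:116 7:117 8:116 9:111 10:90 11:90 12:90 13:31 14:57 15:81 16:87 17:87 18:88 19:87 20:86 21:85 22:85 23:84 24:70 25:83 26:89 27:89 28:87 29:79
-0.006 0.09 [280.8015 177.5314]
-24:90 -23:91 -22:90 -21:90 -20:91 -19:87 -18:75 -17:84 -16:87 -15:89 -14:83 -13:75 -12:96 -11:101 -10:103 -9:102 -8:101 -7:100 -6:102 -5:101 -4:102 -3:100 -2:83 -1:85 0:90 1:89 2:93 3:80 4:66 5:66 6:66 7:66 8:68 9:65 10:40 11:34 12:33 13:33 14:33 15:36 16:67 17:80 18:88 19:87 20:87 21:86 22:87 23:87 24:87 25:86 26:83 27:67 28:79 29:90
```

```bash
python3 -c "
from station import bot
print(bot.hand_in())"
```

```text
the job is handed in; nothing more can be done
None
```

I handed the job in at about 21 s, though no verdict came back: the comb lies on its side on the bench clear of the rig, the wedge is about 69 mm below the rim and still gripped with a downward push of about 18 N, and the last camera profile shows the cassette's top edge up against the gasket.

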